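# Turn the tuning wand end for end in its cradle

## Task

The double-ended tuning wand (black square grip, one brass end, one dark iron end) lies in its green cradle with the used iron end sticking out of the open front. Lift it out, turn it end for end and lower it all the way back into the same cradle before letting go, so that the brass end sticks out of the open front, the iron end lies towards the stop plate and the wand rests home in both V rests. Leave the plastic trimming tool in the other green cradle alone.

Things in the scene. Friction and masses are not known exactly. Their poses are not given: they have to be found in the camera images.
- wand_mid (a point): Middle of the tuning wand, on its axis: a rigid rod 150 mm long, 90 g, balanced here. Its middle 36 mm is a black square grip 18 x 18 mm (grasp here); each side a round end 14 mm thick, 57 mm long, one brass, one dark iron. x runs along the rod to the brass end, z is up at the start. It lies level and loose in its cradle, held only by its weight.
- brass_tip (a point): Centre of the outer face of the wand's brass end, on the rod's axis, 75 mm from the middle; axes as those of the wand's middle.
- cradle: Wand's fixed cradle, wood base 6 mm thick. Origin: bench top under the home of the wand's middle; z up, -x out of the open front, +x to the stop plate. Green V rests, 34 mm wide at the top, 57 mm high: x -42 to -28 and 28 to 87 mm, then the plate. The 56 mm gap between, open to both sides, is for grip (10 mm play each way) and fingers. Home: rod along x, axis 42 mm up, end 33 mm proud in front.
- trimmer_mid (a point): Middle of the plastic trimming tool that lies in the other cradle, not to be disturbed: same shape and size as the tuning wand, with a grey grip, one white end and one blue end. Its cradle is just like the wand's.

How it is judged (in metres and radians):
On the way, in this order (a step that is already met when the one before it is completed fails the run):
1. the wand is lifted clear of its cradle (z of wand_mid in the frame of cradle above 0.075 m), for 0.1 s.
2. still held, the wand is lowered back into the cradle with its brass end to the front (contact force between the fingers and wand above 0.5 N and z of wand_mid in the frame of cradle below 0.052 m and horizontal distance between wand_mid and cradle below 0.02 m and x of brass_tip in the frame of cradle below -0.05 m), for 0.05 s.
At the end, for the whole second after the job is handed in: The tuning wand lies at rest and released in its own cradle, brass end out of the open front: its middle within 15 mm along and 10 mm across of its place, its axis 42 mm (within 8 mm) above the bench and within 10 degrees of the cradle's length (x of wand_mid in the frame of cradle between -0.015 and 0.015 m and y of wand_mid in the frame of cradle between -0.01 and 0.01 m and z of wand_mid in the frame of cradle between 0.034 and 0.05 m and x of brass_tip in the frame of cradle below -0.055 m and angle between the x axis of wand_mid and the x axis of cradle, either way round below 0.175 rad and linear speed of wand below 0.02 m/s); the robot touches nothing.
It fails at once if the plastic trimming tool is moved by more than 15 mm (distance of trimmer_mid from where it was at the start of the episode above 0.015 m).
It also fails if it takes over 32 s, if anything falls off the work surface, if the arm or the gripper's body presses on something with over 40 N, if the wrist force passes 120 N, or if a joint passes its speed limit or range.

## Robot

A 6-joint arm with a two-finger parallel gripper is mounted at the origin on the work surface. World frame = base frame: x ahead of the robot, y to its left, z up, the work surface at z = 0. Lengths are in mm, angles in degrees, forces in N, time in s.
With the tool pointing down it reaches from about 225 to 725 mm from the base axis. Payload 3.1 kg.
Tool frame: the origin (TCP) lies on the centre line of the jaws, within the pads' length; the fingertips stand 19 mm ahead of it and the grasp point (between the pads) is the TCP (tip_extent is the z of the fingertips in the tool frame, in mm); z points along the fingers, y is the line along which they close (so a half turn about z gives the same grasp; the last joint's range is limited). The gripper opens to 85 mm and grips with 20 to 120 N. Pads are 22 mm wide; open, the fingers measure 114 mm over their backs; the gripper's body (76 mm by 85 mm) begins 54 mm behind the grasp point. The pads swing forward as they close: fully open they stand 13 mm farther back than shut.
Start: joints at [65.386, 2.75, 5.684, 92.934, 0, 82.678], TCP at [156.058, 501.262, 250.312] pointing down, gripper open.
Joint ranges: [-166.93, 166.93], [-56.73, 111.36], [-69.38, 81.34], [-121.58, 131.49], [-85.45, 84.26], [-180, 180]. Speed limits (degrees/s): [159.86, 159.86, 180, 180, 180, 180].

## Interface

Orientations are given as a 3x3 rotation matrix whose columns are the frame's x, y, z axes.
In Python, from plant import * gives the robot as it stands. The module is installed in compiled form; this text tells all that it offers.
- The arm moves only by the tool play_rows, never from a script. Its argument "rows" is a list of rows, each an object with "delta_pos": the shift along the world's x, y, z in m, a list of three; "rotation": the turn, a rotation vector about the world's x, y, z in rad, a list of three; "hand": the opening, from 0 (shut) to 1 (fully open). In form: [{"delta_pos": [x, y, z], "rotation": [wx, wy, wz], "hand": hand}, ...]. A call has exactly 10 rows; each row is the pose to reach, as a shift and turn from the pose commanded when the call began; what a row does not reach only later rows make up. A row lasts 1/12 s, in which the tool goes at most 41.7 mm and 7.16 degrees, less where a joint would pass 70% of its speed; a pose out of reach is approached as far as the arm can. A call with a gripper value outside its range is refused whole. The fingers move at their own pace and stop on an object; "squeeze" is the grip in N (left out, the last holds). Time passes only in rows, so rows that repeat a pose let the fingers close, or fill a call up. It gives the time, the measured TCP pose, the force, the opening and the grip force at its end, in the units of the state.
- read_state(): the state, without advancing time (a new reading comes with each control period).
- snapshot(name): name is "scene" or "side" or "wrist"; returns a dict with "image" (480x640x3 uint8, red, green, blue), "z_map" (480x640 float32, mm along the optical axis (not along the pixel's ray), 0 where there is no reading), "camera_matrix" (3x3 intrinsics, pixels), "k1" (the pictures are not rectified: a ray, as slopes to the right and down, at radius r is drawn at 1 + k1 r^2 times it, then the intrinsics apply), "R" (3x3) and "t" (3): a world point X has camera coordinates R X + t. Camera axes: x right, y down, z forward; pixel columns grow to the right and rows downward; lengths in mm; the calibration is good to about 2 mm. A picture is of the moment at which its call begins.
- sign_off(): hands the job in; it is judged then, once.
The state is a dict: "time_s": time; "q": joint angles; "qd": joint speeds; "joint_efforts": joint torques, N m; "tcp_pos": TCP position; "tcp_rot": TCP orientation; "contact_force": force on the tool from outside, world axes, zero at the start; "ft_torque": the same for the moment, N m; "gripper_width": finger opening in mm; "finger_force": force on a finger pad.
Only numpy, scipy, OpenCV 4.12 (cv2) and the standard library are available. Lean on these libraries where they do the work, as an engineer would, in place of code of your own. Each camera call takes 0.05 s, during which the arm holds its last target. There are 200 camera calls.

## Working session

There is one attempt and no reset: what is moved stays moved. The work goes in short steps, Python scripts to look and compute and a tool call to move; the robot and the scene stay as the last step left them, time stands still between calls to the robot, and variables do not carry over. Pictures are saved under pics/ and viewed, at most 10 in all, crops included, and the job is handed in when it is done.

Besides the shell and the picture viewer there is one more tool, called after "Request:" as name([rows], argument=value, ...), one row to a line, values as JSON. play_rows: Moves the arm, as the interface text tells. Its arguments: {"type":"object","properties":{"rows":{"type":"array","items":{"type":"object","properties":{"delta_pos":{"type":"array","items":{"type":"number"}},"rotation":{"type":"array","items":{"type":"number"}},"hand":{"type":"number"}}}},"squeeze":{"type":"number"}},"required":["rows"]}

```bash
mkdir -p pics
cat > h.py <<'E'
from plant import *
import numpy as np, cv2
def save(s,n): cv2.imwrite('pics/'+n,s['image'][:,:,::-1])
def pts(s):
    K=s['camera_matrix'];z=s['z_map'];v,u=np.mgrid[0:480,0:640]
    p=np.stack([u,v],-1).reshape(-1,1,2).astype(np.float64)
    n=cv2.undistortPoints(p,np.array(K,float),np.array([s['k1'],0,0,0.])).reshape(480,640,2)
    c=np.dstack([n[...,0]*z,n[...,1]*z,z])
    P=(c-np.array(s['t']))@np.array(s['R']); P[z==0]=np.nan
    return P
E
python3 - <<'E'
from h import *
for n in ['scene','side']:
    s=snapshot(n); save(s,n+'0.png'); np.savez(n+'0.npz',P=pts(s),im=s['image'])
    print(n,s['k1'],-np.array(s['R']).T@s['t'])
st=read_state();print(st['time_s'],st['tcp_rot'],st['gripper_width'])
E
```

```text
scene -0.016392738574324595 [774.87004933 538.84801696 644.45354858]
side -0.07123130222942929 [ 365.09518314 -766.74797804  747.72995839]
0.1 [[-9.54802488e-01  2.97239648e-01 -8.94869349e-04]
 [ 2.97240889e-01  9.54800368e-01 -2.02781336e-03]
 [ 2.51675053e-04 -2.20215301e-03 -9.99997544e-01]] 85.54052063804232
```

View pics/scene0.png

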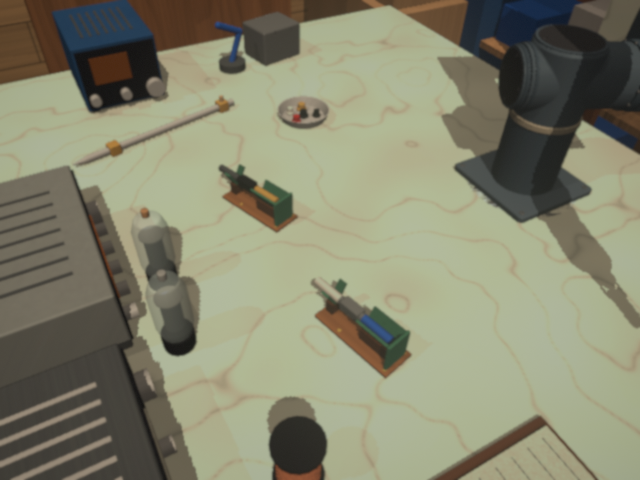

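The wand's cradle is at about (258,197), with the iron tip at (222,170) and the stop plate at (285,205). The trimmer's cradle is at about (362,325).

Run:
```python
from h import *
d=np.load('scene0.npz');P=d['P']
for (u0,u1,v0,v1) in [(210,305,155,235),(300,420,265,385)]:
    Q=P[v0:v1,u0:u1].reshape(-1,3);Q=Q[~np.isnan(Q[:,0])]
    base=Q[(Q[:,2]>20)&(Q[:,2]<80)]
    r=cv2.minAreaRect(base[:,:2].astype(np.float32));print('above20',len(base),r,cv2.boxPoints(r).round().tolist(),base[:,2].max())
    for h in range(-5,75,10): print(h,((Q[:,2]>h)&(Q[:,2]<=h+10)).sum(),end=' ')
    print()
for u,v in [(222,170),(240,180),(255,187),(270,195),(285,212),(290,190),(226,197),(278,228),(297,212),(350,305),(318,285),(380,330)]: print(u,v,P[v,u].round(1))
```

```text
above20 1479 ((501.8580017089844, -180.91860961914062), (44.73192596435547, 171.1546630859375), 18.99639129638672) [[453.0, -107.0], [509.0, -269.0], [551.0, -255.0], [495.0, -93.0]] 58.88426196085527
-5 5433 5 557 15 188 25 182 35 324 45 704 55 170 65 0 
above20 2504 ((486.91937255859375, 155.94863891601562), (44.851375579833984, 165.48529052734375), 14.272916793823242) [[445.0, 231.0], [486.0, 70.0], [529.0, 81.0], [488.0, 242.0]] 59.823299663026944
-5 10549 5 1164 15 262 25 247 35 502 45 1294 55 339 65 0 
222 170 [ 533.1 -247.1   43. ]
240 180 [ 516.3 -199.4   46.1]
255 187 [ 501.5 -164.6   49. ]
270 195 [ 485.8 -134.9   46.1]
285 212 [ 472.7 -102.2   26.1]
290 190 [ 422.4 -183.4   -0.5]
226 197 [ 542.3 -213.8    5.2]
278 228 [493.3 -89.4   6.8]
297 212 [ 4.403e+02 -1.189e+02  2.000e-01]
350 305 [492.  148.2  51.5]
318 285 [510.2  86.6  41.9]
380 330 [476.2 202.6  47.5]
```

Run:
```python
from h import *
d=np.load('scene0.npz');im=d['im'];im2=np.load('side0.npz')['im']
a=cv2.resize(im[150:240,205:310],(700,600)[::1],interpolation=cv2.INTER_CUBIC)
b=cv2.resize(im2,(440,330)); 
cv2.imwrite('pics/c1.png',a[:,:,::-1])
```

```text
(no output)
```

View pics/side0.png

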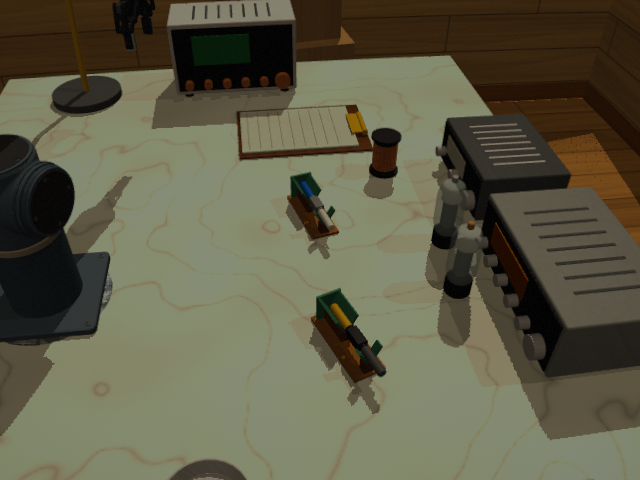

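View pics/c1.png

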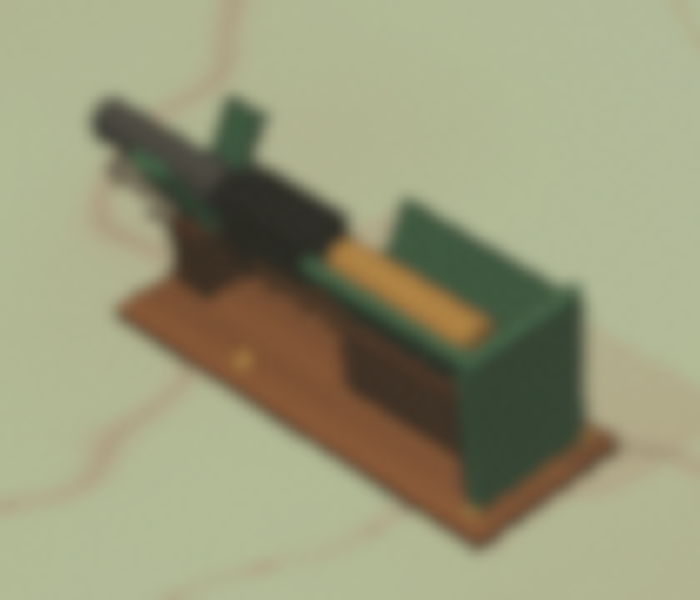

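The wand's middle is about (503,-177), with the stop-plate direction at a yaw of about 110°. I'll move above it.

Request:
play_rows([
  {"delta_pos":[0.034,-0.025,0],"rotation":[0,0,-0.09],"hand":1},
  {"delta_pos":[0.06,-0.055,0],"rotation":[0,0,-0.18],"hand":1},
  {"delta_pos":[0.085,-0.085,0],"rotation":[0,0,-0.27],"hand":1},
  {"delta_pos":[0.105,-0.12,0],"rotation":[0,0,-0.36],"hand":1},
  {"delta_pos":[0.125,-0.155,0],"rotation":[0,0,-0.45],"hand":1},
  {"delta_pos":[0.145,-0.19,0],"rotation":[0,0,-0.54],"hand":1},
  {"delta_pos":[0.165,-0.225,0],"rotation":[0,0,-0.63],"hand":1},
  {"delta_pos":[0.185,-0.26,0],"rotation":[0,0,-0.72],"hand":1},
  {"delta_pos":[0.205,-0.295,0],"rotation":[0,0,-0.81],"hand":1},
  {"delta_pos":[0.225,-0.33,0],"rotation":[0,0,-0.92],"hand":1},
])

```text
time_s: 0.93
tcp_pos: [381.3, 169.4, 249.9]
tcp_rot: [[-0.338, 0.941, -0.0], [0.941, 0.338, 0.0], [0.0, -0.0, -1.0]]
contact_force: [1.5, 1.1, 0.4]
gripper_width: 85.7
finger_force: 0.0
```

Request:
play_rows([
  {"delta_pos":[0.012,-0.035,0],"rotation":[0,0,0],"hand":1},
  {"delta_pos":[0.024,-0.07,0],"rotation":[0,0,0],"hand":1},
  {"delta_pos":[0.036,-0.105,0],"rotation":[0,0,0],"hand":1},
  {"delta_pos":[0.048,-0.14,0],"rotation":[0,0,0],"hand":1},
  {"delta_pos":[0.06,-0.175,0],"rotation":[0,0,0],"hand":1},
  {"delta_pos":[0.072,-0.21,0],"rotation":[0,0,0],"hand":1},
  {"delta_pos":[0.084,-0.245,0],"rotation":[0,0,0],"hand":1},
  {"delta_pos":[0.096,-0.28,0],"rotation":[0,0,0],"hand":1},
  {"delta_pos":[0.108,-0.315,0],"rotation":[0,0,0],"hand":1},
  {"delta_pos":[0.122,-0.348,0],"rotation":[0,0,0],"hand":1},
])

```text
time_s: 1.77
tcp_pos: [502.8, -178.8, 249.7]
tcp_rot: [[-0.341, 0.94, -0.001], [0.94, 0.341, 0.0], [0.001, -0.001, -1.0]]
contact_force: [0.3, -0.2, 0.8]
gripper_width: 85.7
finger_force: 0.0
```

Run:
```python
from h import *
s=snapshot('wrist'); save(s,'w1.png'); np.savez('w1.npz',P=pts(s),im=s['image'])
st=read_state();print(st['time_s'],st['tcp_pos'],np.round(st['tcp_rot'],3),st['q'],st['contact_force'])
```

```text
1.8167 [ 505.21291607 -184.77709897  247.763515  ] [[-0.337  0.942 -0.   ]
 [ 0.942  0.337 -0.005]
 [-0.004 -0.002 -1.   ]] [-27.0944269    4.55549612   7.28682891  92.614611    -0.25055193
  43.21360866] [ 4.08933246 -4.16460181 -0.30547881]
```

View pics/w1.png

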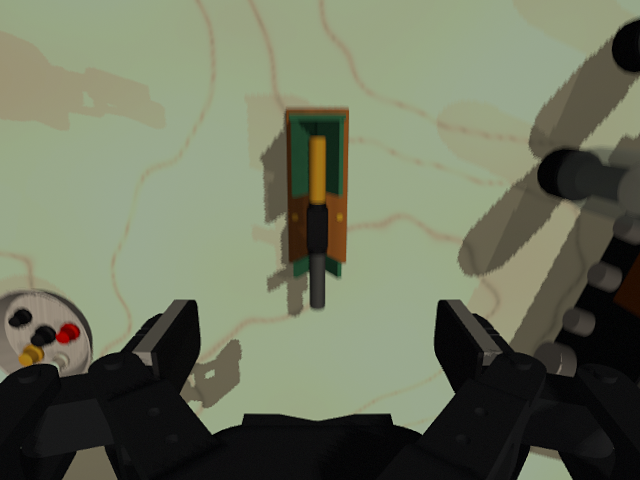

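The rod runs nearly vertically in the image: brass tip (318,137), grip (317,203–252), iron tip (317,307). I'll turn these into world coordinates.

```bash
cat > m.py <<'E'
from h import *
import sys
def meas(s,u0,u1,v0,v1):
    P=pts(s);im=s['image'].astype(int);sub=np.zeros((480,640),bool);sub[v0:v1,u0:u1]=1
    R,G,B=im[...,0],im[...,1],im[...,2]
    dark=sub&(im.max(2)<75)&(abs(R-G)<12)&(P[...,2]>38)
    brass=sub&(R>110)&(R-B>60)&(G>80)&(P[...,2]>38)
    out={}
    for n,m in [('dark',dark),('brass',brass),('all',dark|brass)]:
        Q=P[m]
        if len(Q)<20: print(n,len(Q)); continue
        vx,vy,x,y=cv2.fitLine(Q[:,:2].astype(np.float32),cv2.DIST_HUBER,0,.01,.01).ravel()
        if vy<0: vx,vy=-vx,-vy
        t=(Q[:,:2]-[x,y])@[vx,vy]; a,b=np.percentile(t,[.5,99.5]); 
        print(n,len(Q),'yaw',np.degrees(np.arctan2(vy,vx)).round(1),'ends',np.round([x+a*vx,y+a*vy,x+b*vx,y+b*vy],1),'mid',np.round([x+(a+b)/2*vx,y+(a+b)/2*vy],1),'len',round(b-a,1),'z',np.percentile(Q[:,2],[5,50,95]).round(1))
E
python3 - <<'E'
from m import *
s=snapshot('wrist');meas(s,285,355,100,315)
P=pts(s)
for u,v in [(317,228),(317,150),(317,290),(340,255),(290,115),(346,115),(345,255)]: print(u,v,P[v,u].round(1))
st=read_state();print(st['time_s'],st['tcp_pos'],np.round(st['tcp_rot'],3),st['qd'])
s=snapshot('scene');meas(s,210,305,155,235)
E
```

```text
dark 1990 yaw 111.2 ends [ 534.  -258.8  480.3 -120.1] mid [ 507.2 -189.5] len 148.8 z [44.8 49.4 52.2]
brass 844 yaw 109.7 ends [ 501.3 -168.1  484.2 -120.4] mid [ 492.7 -144.2] len 50.6 z [45.1 48.3 49.8]
all 2834 yaw 109.7 ends [ 532.9 -258.8  483.5 -120.6] mid [ 508.2 -189.7] len 146.8 z [44.9 48.8 52. ]
317 228 [ 511.  -197.4   52.2]
317 150 [ 489.7 -138.1   48.1]
317 290 [ 530.2 -251.1   48.2]
340 255 [ 536.5 -211.9   56. ]
290 115 [ 461.3 -119.9   54.8]
346 115 [ 504.2 -103.3    6.3]
345 255 [ 550.6 -226.8   -0.7]
1.8667 [ 503.78285248 -181.26308484  247.79942384] [[-0.337  0.942 -0.002]
 [ 0.942  0.337 -0.001]
 [ 0.    -0.002 -1.   ]] [ 3.30655481 -3.26576799 -2.53510368  3.79313647  2.74949568  1.89840586]
dark 233 yaw 107.1 ends [ 532.5 -253.   485.9 -101.2] mid [ 509.2 -177.1] len 158.8 z [38.9 47.1 51.3]
brass 137 yaw 109.0 ends [ 500.1 -167.4  482.7 -117.2] mid [ 491.4 -142.3] len 53.1 z [44.1 46.9 49.8]
all 370 yaw 111.4 ends [ 534.5 -249.7  477.8 -105.4] mid [ 506.2 -177.6] len 155.1 z [40.2 46.9 51.3]
```

The wand's middle is at about (508.5,-190) with yaw 109.7°, and its length and height agree with the given sizes. I'll go down in two stages.

Request:
play_rows([
  {"delta_pos":[0.002,-0.003,-0.015],"rotation":[0,0,0],"hand":1},
  {"delta_pos":[0.004,-0.006,-0.035],"rotation":[0,0,0],"hand":1},
  {"delta_pos":[0.005,-0.01,-0.06],"rotation":[0,0,0],"hand":1},
  {"delta_pos":[0.005,-0.011,-0.085],"rotation":[0,0,0],"hand":1},
  {"delta_pos":[0.005,-0.011,-0.11],"rotation":[0,0,0],"hand":1},
  {"delta_pos":[0.005,-0.011,-0.125],"rotation":[0,0,0],"hand":1},
  {"delta_pos":[0.005,-0.011,-0.13],"rotation":[0,0,0],"hand":1},
  {"delta_pos":[0.005,-0.011,-0.13],"rotation":[0,0,0],"hand":1},
  {"delta_pos":[0.005,-0.011,-0.13],"rotation":[0,0,0],"hand":1},
  {"delta_pos":[0.005,-0.011,-0.13],"rotation":[0,0,0],"hand":1},
])

```text
time_s: 2.75
tcp_pos: [509.0, -187.8, 122.2]
tcp_rot: [[-0.343, 0.94, 0.003], [0.94, 0.343, -0.001], [-0.002, 0.002, -1.0]]
contact_force: [0.0, -0.5, 0.4]
gripper_width: 85.4
finger_force: 0.0
```

Run:
```python
from m import *
s=snapshot('wrist');save(s,'w2.png')
st=read_state();print(st['time_s'],st['tcp_pos'],np.round(st['tcp_rot'],3))
meas(s,240,400,0,400)
```

```text
2.8 [ 509.16640061 -187.97876593  122.38808612] [[-0.342  0.94   0.003]
 [ 0.94   0.342 -0.002]
 [-0.002  0.002 -1.   ]]
dark 4612 yaw 109.8 ends [ 533.1 -259.2  485.9 -128.3] mid [ 509.5 -193.7] len 139.1 z [44.3 49.5 51.9]
brass 2387 yaw 109.9 ends [ 501.  -168.5  483.6 -120.4] mid [ 492.3 -144.5] len 51.2 z [45.3 48.3 49.7]
all 6999 yaw 109.5 ends [ 532.8 -259.   483.8 -120.8] mid [ 508.3 -189.9] len 146.6 z [44.8 48.8 51.7]
```

View pics/w2.png

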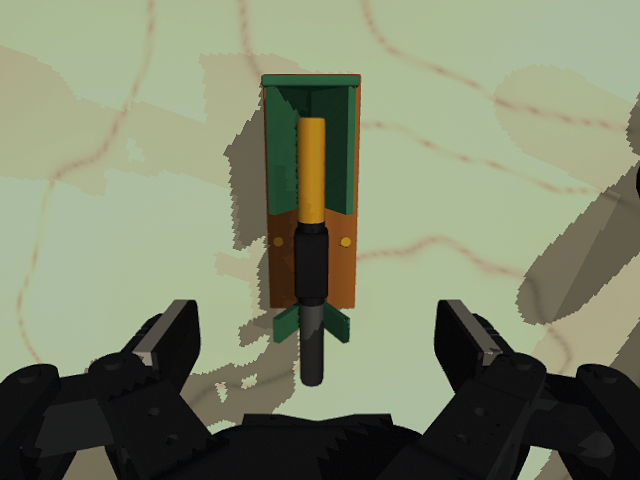

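The wand measures the same from close by: grip at (311,225–303), rod straight. I'll descend, then grip.

Request:
play_rows([
  {"delta_pos":[-0.0005,-0.001,-0.015],"rotation":[0,0,0],"hand":1},
  {"delta_pos":[-0.001,-0.002,-0.03],"rotation":[0,0,0],"hand":1},
  {"delta_pos":[-0.001,-0.002,-0.045],"rotation":[0,0,0],"hand":1},
  {"delta_pos":[-0.001,-0.002,-0.06],"rotation":[0,0,0],"hand":1},
  {"delta_pos":[-0.001,-0.002,-0.072],"rotation":[0,0,0],"hand":1},
  {"delta_pos":[-0.001,-0.002,-0.079],"rotation":[0,0,0],"hand":1},
  {"delta_pos":[-0.001,-0.002,-0.08],"rotation":[0,0,0],"hand":1},
  {"delta_pos":[-0.001,-0.002,-0.08],"rotation":[0,0,0],"hand":1},
  {"delta_pos":[-0.001,-0.002,-0.08],"rotation":[0,0,0],"hand":1},
  {"delta_pos":[-0.001,-0.002,-0.08],"rotation":[0,0,0],"hand":1},
])

```text
time_s: 3.63
tcp_pos: [508.0, -190.2, 41.6]
tcp_rot: [[-0.342, 0.94, 0.002], [0.94, 0.342, -0.001], [-0.002, 0.002, -1.0]]
contact_force: [-0.2, 0.6, -0.2]
gripper_width: 85.6
finger_force: 0.0
```

Request:
play_rows([
  {"delta_pos":[0,0,0],"rotation":[0,0,0],"hand":0.6},
  {"delta_pos":[0,0,0],"rotation":[0,0,0],"hand":0.4},
  {"delta_pos":[0,0,0],"rotation":[0,0,0],"hand":0.3},
  {"delta_pos":[0,0,0],"rotation":[0,0,0],"hand":0.25},
  {"delta_pos":[0,0,0],"rotation":[0,0,0],"hand":0.2},
  {"delta_pos":[0,0,0],"rotation":[0,0,0],"hand":0.1},
  {"delta_pos":[0,0,0],"rotation":[0,0,0],"hand":0},
  {"delta_pos":[0,0,0],"rotation":[0,0,0],"hand":0},
  {"delta_pos":[0,0,0],"rotation":[0,0,0],"hand":0},
  {"delta_pos":[0,0,0],"rotation":[0,0,0],"hand":0},
], squeeze=40)

```text
time_s: 4.47
tcp_pos: [506.7, -189.9, 40.4]
tcp_rot: [[-0.342, 0.94, -0.001], [0.94, 0.342, -0.0], [0.0, -0.001, -1.0]]
contact_force: [-2.7, -0.0, 2.5]
gripper_width: 17.3
finger_force: 43.7
```

Gripped at 17.3 mm. I'll lift it.

Request:
play_rows([
  {"delta_pos":[0,0,0.004],"rotation":[0,0,0],"hand":0},
  {"delta_pos":[0,0,0.012],"rotation":[0,0,0],"hand":0},
  {"delta_pos":[0,0,0.025],"rotation":[0,0,0],"hand":0},
  {"delta_pos":[0,0,0.04],"rotation":[0,0,0],"hand":0},
  {"delta_pos":[0,0,0.06],"rotation":[0,0,0],"hand":0},
  {"delta_pos":[0,0,0.08],"rotation":[0,0,0],"hand":0},
  {"delta_pos":[0,0,0.095],"rotation":[0,0,0],"hand":0},
  {"delta_pos":[0,0,0.1],"rotation":[0,0,0],"hand":0},
  {"delta_pos":[0,0,0.1],"rotation":[0,0,0],"hand":0},
  {"delta_pos":[0,0,0.1],"rotation":[0,0,0],"hand":0},
])

```text
time_s: 5.3
tcp_pos: [507.2, -189.6, 140.1]
tcp_rot: [[-0.342, 0.94, 0.0], [0.94, 0.342, 0.0], [0.0, 0.0, -1.0]]
contact_force: [0.1, -0.3, -2.1]
gripper_width: 17.1
finger_force: 43.3
```

Run:
```python
from m import *
s=snapshot('wrist');save(s,'w3.png')
st=read_state();print(st['time_s'],st['tcp_pos'],np.round(st['tcp_rot'],3),st['q'],st['gripper_width'],st['contact_force'])
```

```text
5.35 [ 506.62369636 -189.39342822  139.24239304] [[-0.342  0.94  -0.001]
 [ 0.94   0.342  0.001]
 [ 0.001 -0.001 -1.   ]] [-2.76085652e+01  5.42244114e+00 -4.13970197e+00  8.05271329e+01
  1.07996040e-02  4.23893973e+01] 17.52640983575895 [-0.36567256 -0.04377203 -0.6228157 ]
```

View pics/w3.png

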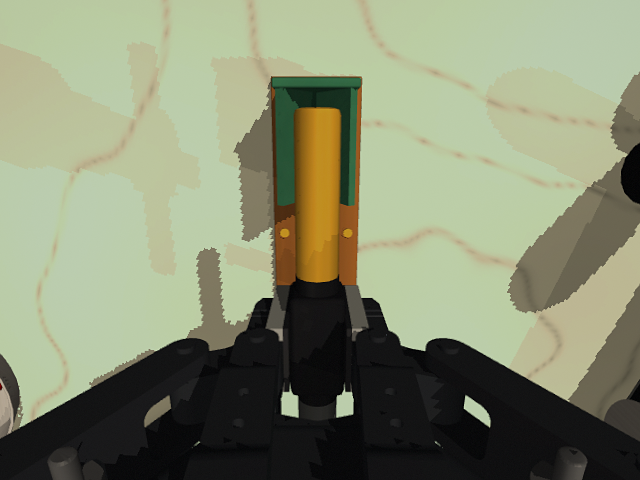

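The wand is held straight, brass tip at (318,108). I'll turn it +180° about z; joint 6 ends near -138°.

Request:
play_rows([
  {"delta_pos":[0,0,0],"rotation":[0,0,0.06],"hand":0},
  {"delta_pos":[0,0,0],"rotation":[0,0,0.17],"hand":0},
  {"delta_pos":[0,0,0],"rotation":[0,0,0.28],"hand":0},
  {"delta_pos":[0,0,0],"rotation":[0,0,0.39],"hand":0},
  {"delta_pos":[0,0,0],"rotation":[0,0,0.5],"hand":0},
  {"delta_pos":[0,0,0],"rotation":[0,0,0.61],"hand":0},
  {"delta_pos":[0,0,0],"rotation":[0,0,0.72],"hand":0},
  {"delta_pos":[0,0,0],"rotation":[0,0,0.83],"hand":0},
  {"delta_pos":[0,0,0],"rotation":[0,0,0.94],"hand":0},
  {"delta_pos":[0,0,0],"rotation":[0,0,1.05],"hand":0},
])

```text
time_s: 6.18
tcp_pos: [506.0, -189.1, 138.2]
tcp_rot: [[-0.986, 0.166, -0.003], [0.166, 0.986, 0.002], [0.003, 0.001, -1.0]]
contact_force: [0.1, 0.5, -1.0]
gripper_width: 17.7
finger_force: 43.3
```

Request:
play_rows([
  {"delta_pos":[0,0,0],"rotation":[0,0,0.11],"hand":0},
  {"delta_pos":[0,0,0],"rotation":[0,0,0.22],"hand":0},
  {"delta_pos":[0,0,0],"rotation":[0,0,0.33],"hand":0},
  {"delta_pos":[0,0,0],"rotation":[0,0,0.44],"hand":0},
  {"delta_pos":[0,0,0],"rotation":[0,0,0.55],"hand":0},
  {"delta_pos":[0,0,0],"rotation":[0,0,0.66],"hand":0},
  {"delta_pos":[0,0,0],"rotation":[0,0,0.77],"hand":0},
  {"delta_pos":[0,0,0],"rotation":[0,0,0.88],"hand":0},
  {"delta_pos":[0,0,0],"rotation":[0,0,0.99],"hand":0},
  {"delta_pos":[0,0,0],"rotation":[0,0,1.1],"hand":0},
])

```text
time_s: 7.02
tcp_pos: [506.0, -189.1, 138.2]
tcp_rot: [[-0.595, -0.804, -0.003], [-0.804, 0.595, 0.002], [0.0, 0.004, -1.0]]
contact_force: [0.5, 0.2, -1.5]
gripper_width: 17.4
finger_force: 43.3
```

Request:
play_rows([
  {"delta_pos":[0,0,0],"rotation":[0,0,0.11],"hand":0},
  {"delta_pos":[0,0,0],"rotation":[0,0,0.22],"hand":0},
  {"delta_pos":[0,0,0],"rotation":[0,0,0.33],"hand":0},
  {"delta_pos":[0,0,0],"rotation":[0,0,0.44],"hand":0},
  {"delta_pos":[0,0,0],"rotation":[0,0,0.55],"hand":0},
  {"delta_pos":[0,0,0],"rotation":[0,0,0.66],"hand":0},
  {"delta_pos":[0,0,0],"rotation":[0,0,0.77],"hand":0},
  {"delta_pos":[0,0,0],"rotation":[0,0,0.88],"hand":0},
  {"delta_pos":[0,0,0],"rotation":[0,0,0.96],"hand":0},
  {"delta_pos":[0,0,0],"rotation":[0,0,0.99],"hand":0},
])

```text
time_s: 7.85
tcp_pos: [506.0, -189.1, 138.2]
tcp_rot: [[0.344, -0.939, -0.003], [-0.939, -0.344, 0.002], [-0.003, 0.002, -1.0]]
contact_force: [0.2, -1.2, -0.9]
gripper_width: 17.4
finger_force: 43.3
```

Run:
```python
from m import *
s=snapshot('wrist');save(s,'w4.png')
P=pts(s)
st=read_state();print(st['time_s'],st['tcp_pos'],np.round(st['tcp_rot'],4),st['q'],st['gripper_width'],st['contact_force'])
im=s['image'].astype(int)
for n,m in [('brass',(im[...,0]-im[...,2]>60)&(P[...,2]>100))]:
    Q=P[m]; vx,vy,vz,x,y,z=cv2.fitLine(Q.astype(np.float32),cv2.DIST_HUBER,0,.01,.01).ravel(); print(len(Q),vx,vy,vz,x,y,z,np.degrees(np.arctan2(vy,vx)))
s=snapshot('scene'); meas(s,200,320,100,235)
s=snapshot('side');save(s,'side4.png')
```

```text
7.9 [ 506.01556975 -189.11519847  138.21729776] [[ 0.343  -0.9393 -0.0031]
 [-0.9393 -0.343   0.0018]
 [-0.0028  0.0023 -1.    ]] [-2.76111285e+01  5.46582200e+00 -4.21070495e+00  8.05299464e+01
  8.61599364e-03 -1.37670867e+02] 17.641523166420676 [-0.29762569  0.18819968 -1.00091097]
7643 -0.3489326 0.9371453 -0.0021920954 524.0853 -234.59476 145.86945 110.42209
dark 1847 yaw 18.9 ends [ 457.2 -193.1  562.1 -157.3] mid [ 509.6 -175.2] len 110.8 z [138.5 185.2 221.2]
brass 0
all 1847 yaw 18.9 ends [ 457.2 -193.1  562.1 -157.3] mid [ 509.6 -175.2] len 110.8 z [138.5 185.2 221.2]
```

View pics/w4.png

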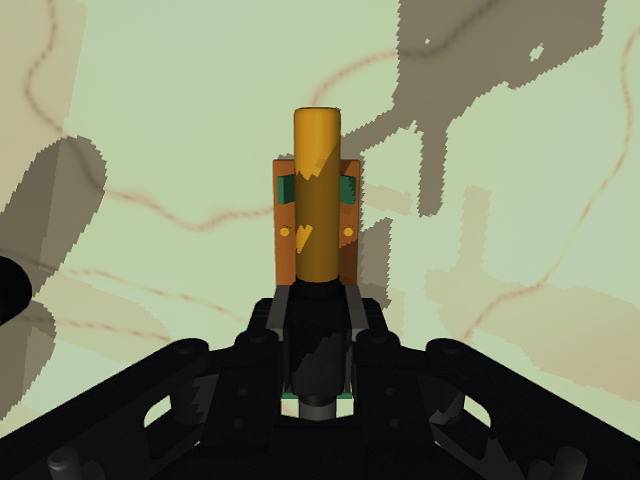

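After the turn the rod is level and still centred over the cradle: holes at (284,232) and (348,232), rod at x=317. I'll lower it, slowly at the end.

Request:
play_rows([
  {"delta_pos":[0,0,-0.01],"rotation":[0,0,0],"hand":0},
  {"delta_pos":[0,0,-0.025],"rotation":[0,0,0],"hand":0},
  {"delta_pos":[0,0,-0.04],"rotation":[0,0,0],"hand":0},
  {"delta_pos":[0,0,-0.052],"rotation":[0,0,0],"hand":0},
  {"delta_pos":[0,0,-0.062],"rotation":[0,0,0],"hand":0},
  {"delta_pos":[0,0,-0.07],"rotation":[0,0,0],"hand":0},
  {"delta_pos":[0,0,-0.076],"rotation":[0,0,0],"hand":0},
  {"delta_pos":[0,0,-0.081],"rotation":[0,0,0],"hand":0},
  {"delta_pos":[0,0,-0.084],"rotation":[0,0,0],"hand":0},
  {"delta_pos":[0,0,-0.086],"rotation":[0,0,0],"hand":0},
])

```text
time_s: 8.83
tcp_pos: [507.2, -189.8, 54.3]
tcp_rot: [[0.34, -0.94, 0.0], [-0.94, -0.34, -0.0], [0.0, -0.0, -1.0]]
contact_force: [0.5, 1.0, -1.3]
gripper_width: 17.5
finger_force: 43.3
```

Request:
play_rows([
  {"delta_pos":[0,0,-0.002],"rotation":[0,0,0],"hand":0},
  {"delta_pos":[0,0,-0.004],"rotation":[0,0,0],"hand":0},
  {"delta_pos":[0,0,-0.006],"rotation":[0,0,0],"hand":0},
  {"delta_pos":[0,0,-0.008],"rotation":[0,0,0],"hand":0},
  {"delta_pos":[0,0,-0.009],"rotation":[0,0,0],"hand":0},
  {"delta_pos":[0,0,-0.01],"rotation":[0,0,0],"hand":0},
  {"delta_pos":[0,0,-0.011],"rotation":[0,0,0],"hand":0},
  {"delta_pos":[0,0,-0.012],"rotation":[0,0,0],"hand":0},
  {"delta_pos":[0,0,-0.012],"rotation":[0,0,0],"hand":0},
  {"delta_pos":[0,0,-0.012],"rotation":[0,0,0],"hand":0},
])

```text
time_s: 9.67
tcp_pos: [507.0, -189.7, 42.3]
tcp_rot: [[0.34, -0.94, -0.0], [-0.94, -0.34, 0.0], [-0.0, 0.0, -1.0]]
contact_force: [-0.8, 1.3, -1.3]
gripper_width: 17.3
finger_force: 43.3
```

Run:
```python
from m import *
s=snapshot('wrist');save(s,'w5.png')
st=read_state();print(st['time_s'],st['tcp_pos'],st['contact_force'],st['finger_force'])
P=pts(s);im=s['image'].astype(int)
m=(im[...,0]-im[...,2]>60)&(P[...,2]>38)&(im[...,1]>70)
print(np.percentile(P[m][:,2],[5,50,90,97]))
```

```text
9.7167 [ 507.08679246 -189.7733025    42.36034805] [-0.05799942  0.8107718  -0.71568393] 43.27611744403839
[46.8613709  49.96526311 51.15302412 51.60216251]
```

View pics/w5.png

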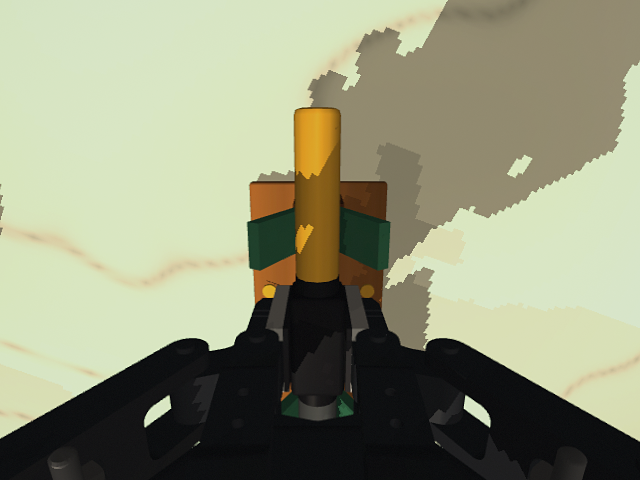

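The wand sits between the rests, about 2 mm above home, with no contact force. I'll lower it the last bit.

Request:
play_rows([
  {"delta_pos":[0,0,-0.0005],"rotation":[0,0,0],"hand":0},
  {"delta_pos":[0,0,-0.001],"rotation":[0,0,0],"hand":0},
  {"delta_pos":[0,0,-0.0015],"rotation":[0,0,0],"hand":0},
  {"delta_pos":[0,0,-0.002],"rotation":[0,0,0],"hand":0},
  {"delta_pos":[0,0,-0.0025],"rotation":[0,0,0],"hand":0},
  {"delta_pos":[0,0,-0.0025],"rotation":[0,0,0],"hand":0},
  {"delta_pos":[0,0,-0.0025],"rotation":[0,0,0],"hand":0},
  {"delta_pos":[0,0,-0.0025],"rotation":[0,0,0],"hand":0},
  {"delta_pos":[0,0,-0.0025],"rotation":[0,0,0],"hand":0},
  {"delta_pos":[0,0,-0.0025],"rotation":[0,0,0],"hand":0},
])

```text
time_s: 10.55
tcp_pos: [506.7, -190.0, 40.4]
tcp_rot: [[0.34, -0.94, -0.001], [-0.94, -0.34, -0.001], [0.0, 0.001, -1.0]]
contact_force: [-3.8, -0.1, 5.0]
gripper_width: 17.6
finger_force: 44.2
```

The contact force now reads 5 N up, so the wand is seated. I'll open the gripper and then raise the arm.

Request:
play_rows([
  {"delta_pos":[0,0,0],"rotation":[0,0,0],"hand":0.25},
  {"delta_pos":[0,0,0],"rotation":[0,0,0],"hand":0.3},
  {"delta_pos":[0,0,0],"rotation":[0,0,0],"hand":0.4},
  {"delta_pos":[0,0,0],"rotation":[0,0,0],"hand":0.5},
  {"delta_pos":[0,0,0],"rotation":[0,0,0],"hand":0.7},
  {"delta_pos":[0,0,0],"rotation":[0,0,0],"hand":0.9},
  {"delta_pos":[0,0,0],"rotation":[0,0,0],"hand":1},
  {"delta_pos":[0,0,0],"rotation":[0,0,0],"hand":1},
  {"delta_pos":[0,0,0],"rotation":[0,0,0],"hand":1},
  {"delta_pos":[0,0,0],"rotation":[0,0,0],"hand":1},
])

```text
time_s: 11.38
tcp_pos: [507.1, -189.8, 39.8]
tcp_rot: [[0.34, -0.94, 0.0], [-0.94, -0.34, -0.0], [0.0, -0.0, -1.0]]
contact_force: [0.0, -0.8, -0.7]
gripper_width: 85.4
finger_force: 0.0
```

Request:
play_rows([
  {"delta_pos":[0,0,0.005],"rotation":[0,0,0],"hand":1},
  {"delta_pos":[0,0,0.015],"rotation":[0,0,0],"hand":1},
  {"delta_pos":[0,0,0.03],"rotation":[0,0,0],"hand":1},
  {"delta_pos":[0,0,0.05],"rotation":[0,0,0],"hand":1},
  {"delta_pos":[0,0,0.07],"rotation":[0,0,0],"hand":1},
  {"delta_pos":[0,0,0.09],"rotation":[0,0,0],"hand":1},
  {"delta_pos":[0,0,0.11],"rotation":[0,0,0],"hand":1},
  {"delta_pos":[0,0,0.12],"rotation":[0,0,0],"hand":1},
  {"delta_pos":[0,0,0.12],"rotation":[0,0,0],"hand":1},
  {"delta_pos":[0,0,0.12],"rotation":[0,0,0],"hand":1},
])

```text
time_s: 12.22
tcp_pos: [507.6, -190.0, 160.7]
tcp_rot: [[0.34, -0.94, 0.002], [-0.94, -0.34, -0.001], [0.001, -0.001, -1.0]]
contact_force: [0.6, -0.6, -0.1]
gripper_width: 85.7
finger_force: 0.0
```

Run:
```python
from m import *
s=snapshot('wrist');save(s,'w6.png')
meas(s,240,400,0,400)
```

```text
dark 3468 yaw 110.4 ends [ 522.6 -228.8  482.  -119.6] mid [ 502.3 -174.2] len 116.5 z [44.2 49.5 52. ]
brass 1659 yaw 109.8 ends [ 533.5 -257.7  516.3 -209.8] mid [ 524.9 -233.8] len 50.9 z [45.9 48.2 49.7]
all 5127 yaw 110.5 ends [ 533.5 -257.1  482.1 -120. ] mid [ 507.8 -188.6] len 146.5 z [45.2 48.8 51.8]
```

View pics/w6.png

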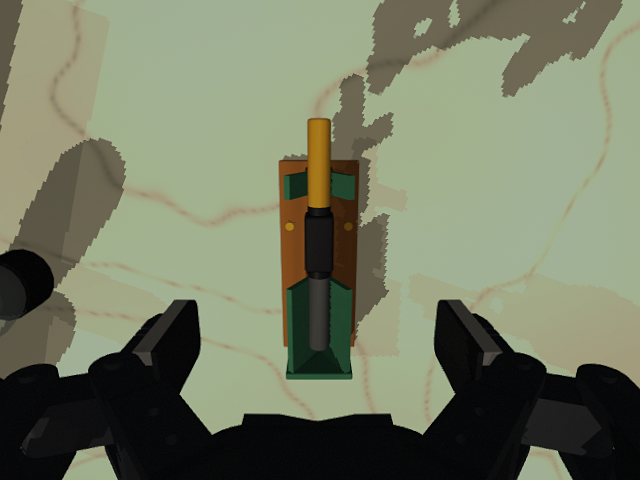

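The brass end (tip at (319,120)) sticks out of the open front and the iron end lies towards the stop plate. The wand is at home height and the gripper is clear, so I'm handing in.

```bash
python3 -c "
from plant import *
print(sign_off())"
```

```text
the job is handed in; nothing more can be done
None
```

I turned the wand end for end and lowered it back into its cradle. The last picture showed it resting at home height with the brass end out front and the gripper clear. I handed the job in at about 12 s of the 32 s allowed, but no verdict came back.

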